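Fetch the balm tin from behind the display row

TASK

A customer wants the small flat balm tin that stands behind the front row of the wooden display. First clear all three front items (bottle, carton, canister) one by one and stand them in the black metal side tray, leaving the tin where it is; then set the tin flat in the middle of the open gift box; only then stand each of the three back in the exact spot on the display where it stood at the start. Keep everything upright and leave the little pots, the mugs and the rest of the table undisturbed.

Things in the scene. Friction and masses are not known exactly. Their poses are not given: they have to be found in the camera images.
- balm_tin: The wanted thing: flat round plain aluminium tin, diameter 56 mm, 30 mm high, 0.07 kg. Stands alone on the display behind (robot's far side of) the front row, about 67 mm behind the row's line, with only about 10 to 25 mm of air to the items in front of it. Origin: centre of its underside, z up.
- bottle: Amber glass bottle with a tall black cylindrical cap, 115 mm high in all, body diameter 48 mm up to 62 mm, sloping shoulder, cap diameter 28 mm from 76 mm to 115 mm above its foot (grip the cap), about 0.16 kg. One of the three front-row items, in any of the three places. Origin: centre of its underside, z up. Its place is where it stands at the start.
- carton: Square upright brown carton with a pale paper band, 50 x 50 mm, 100 mm high, about 0.14 kg, sides along its own x and y, turned within 0.1 rad of the display. One of the three front-row items. Origin: centre of its underside, z up. Its place is where it stands at the start.
- canister: Straight-sided white stoneware canister with a pale wooden lid of the same width (lid and body are one piece), diameter 54 mm, 98 mm high, about 0.22 kg. One of the three front-row items. Origin: centre of its underside, z up. Its place is where it stands at the start.
- display: Fixed reddish-brown wooden board, 180 mm (its x) by 320 mm (its y), top face 12 mm above the table, 6 mm wide rim to 30 mm above the table at back and sides, none at the front. Origin: centre of its underside at table height, x from front (robot side) to back, y along the row. The front row stands 45 mm before its centre, three places about 98 mm apart along y.
- side_tray: Fixed black metal tray, 280 mm (its x) by 130 mm (its y), rim 20 mm high, walls and floor 4 mm thick, empty at the start. To the left or the right of the display, its long side pointing roughly away from the robot. Origin: centre of its underside at table height; floor 4 mm above it.
- gift_box: Fixed open brown cardboard gift box without lid, 140 x 140 mm, walls 28 mm high and walls and floor 3 mm thick, empty at the start. Beside the display, on the side away from the side tray. Origin: centre of its underside at table height; floor 3 mm above it.
- pot_left: Bystander: tiny terracotta pot with a green ball on it, diameter 36 mm, 52 mm high, at the back corner of the display on its +y side. Leave alone. Origin: centre of its underside.
- pot_right: Bystander: like pot_left, at the back corner of the display on its -y side. Leave alone. Origin: centre of its underside.
- mug: Bystander: plain white mug, diameter 76 mm, 90 mm high, on the table beyond the display (of the two mugs there, the one nearer the middle). Leave alone. Origin: centre of its underside.

How it is judged:
On the way, in this order (a step that is already met when the one before it is completed fails the run):
1. all three front items stand in the side tray, released, the tin still in its place (x of bottle in the frame of side_tray between -0.125 and 0.125 m and y of bottle in the frame of side_tray between -0.05 and 0.05 m and z of each of bottle, carton, canister in the frame of side_tray below 0.012 m and linear speed of each of bottle, carton, canister below 0.02 m/s and angle between each of bottle, carton, canister's own z axis and vertical below 0.12 rad and contact force between each of bottle, carton, canister and the fingers below 0.5 N and x of carton in the frame of side_tray between -0.125 and 0.125 m and y of carton in the frame of side_tray between -0.05 and 0.05 m and x of canister in the frame of side_tray between -0.125 and 0.125 m and y of canister in the frame of side_tray between -0.05 and 0.05 m and distance of balm_tin from where it was at the start of the episode below 0.03 m), for 0.2 s.
2. the tin lies flat in the middle of the gift box, released, while the three items still stand in the side tray (horizontal distance between balm_tin and gift_box below 0.015 m and z of balm_tin in the frame of gift_box below 0.008 m and linear speed of each of balm_tin, bottle, carton, canister below 0.02 m/s and angle between each of balm_tin, bottle, carton, canister's own z axis and vertical below 0.12 rad and contact force between each of balm_tin, bottle, carton, canister and the fingers below 0.5 N and x of bottle in the frame of side_tray between -0.125 and 0.125 m and y of bottle in the frame of side_tray between -0.05 and 0.05 m and z of each of bottle, carton, canister in the frame of side_tray below 0.012 m and x of carton in the frame of side_tray between -0.125 and 0.125 m and y of carton in the frame of side_tray between -0.05 and 0.05 m and x of canister in the frame of side_tray between -0.125 and 0.125 m and y of canister in the frame of side_tray between -0.05 and 0.05 m), for 0.2 s.
At the end, for the whole second after the job is handed in: The tin lies flat on the gift box's floor within 15 mm of its centre; bottle, carton and canister each stand upright within 15 mm of where they stood at the start; all are released and at rest (horizontal distance between balm_tin and gift_box below 0.015 m and z of balm_tin in the frame of gift_box below 0.008 m and linear speed of each of balm_tin, bottle, carton, canister below 0.02 m/s and angle between each of balm_tin, bottle, carton, canister's own z axis and vertical below 0.12 rad and contact force between each of balm_tin, bottle, carton, canister and the fingers below 0.5 N and distance of each of bottle, carton, canister from where it was at the start of the episode below 0.015 m); the robot touches nothing.
It fails at once if a front item or the tin is tipped over (angle between any of bottle, carton, canister, balm_tin's own z axis and vertical above 0.6 rad).
It fails at once if a pot or the mug is shifted by more than 20 mm or knocked over (distance of any of pot_left, pot_right, mug from where it was at the start of the episode above 0.02 m or angle between any of pot_left, pot_right, mug's own z axis and vertical above 0.4 rad).
It also fails if it takes over 134 s, if anything falls off the work surface, if the arm or the gripper's body presses on something with over 40 N, if the wrist force passes 120 N, or if a joint passes its speed limit or range.

ROBOT

A 6-joint arm with a two-finger parallel gripper is mounted at the origin on the work surface. World frame = base frame: x ahead of the robot, y to its left, z up, the work surface at z = 0. Lengths are in m, angles in rad, forces in N, time in s.
With the tool pointing down it reaches from about 0.35 to 0.875 m from the base axis. Payload 4.2 kg.
Tool frame: the origin (TCP) lies at the very end of the fingers, on their centre line; the grasp point (between the pads) lies 19 mm behind it; z points along the fingers, y is the line along which they close (so a half turn about z gives the same grasp; the last joint's range is limited). The gripper opens to 87 mm and grips with 3 to 60 N. Pads are 19 mm wide; open, the fingers measure 117 mm over their backs; the gripper's body (75 mm by 190 mm) begins 51 mm behind the grasp point.
Start: joints at [0.259, 0.385, 0.008, 0, -1.194, -0.259], TCP at [0.625, 0, 0.223] pointing down, gripper open.
Joint ranges: [-3.14, 3.14], [-1.21, 2.06], [-1.07, 1.41], [-3.16, 2.05], [-2.99, -0.16], [-3.1, 3.1]. Speed limits (rad/s): [2.79, 2.79, 3.14, 3.14, 3.14, 3.14].

INTERFACE

Orientations are given as a rotation vector (axis times angle).
In Python, from station import ctrl, hand, status, cams, job gives the robot as it stands. The module is installed in compiled form; this text tells all that it offers. Calls block until the motion is done:
- ctrl.move_to(position, orientation): joint-space move of the TCP to a pose.
- ctrl.movel(position, rotation=None, vel=0.15, stop_force=None): straight line of the TCP; rotation=None keeps the orientation; vel is the mean speed in m/s. With stop_force (N) it stops when the force on the tool has changed by that much, and returns True; else False.
- ctrl.goto_joints(angles): joint-space move.
- hand.move_gripper(opening, f_grip=None): opening from 0.0 (shut) to 1.0 (fully open); f_grip is the grip in N (None keeps the last); returns when the fingers have stopped.
- ctrl.pause(seconds).
- ctrl.ik(position, orientation): joint angles nearest the present ones, or None.
- status.get_obs(): the state.
- cams.camera(name): name is "scene" or "side" or "wrist"; returns a dict with "frame" (480x640x3 uint8, red, green, blue), "K" (3x3 intrinsics, pixels), "k1" (the pictures are not rectified: a ray, as slopes to the right and down, at radius r is drawn at 1 + k1 r^2 times it, then the intrinsics apply), "pose" (4x4, takes a point from camera to world coordinates). Camera axes: x right, y down, z forward; pixel columns grow to the right and rows downward; lengths in m; the calibration is good to about 2 mm. A picture is of the moment at which its call begins. There is no depth.
A pose or a line that the arm cannot do raises ctrl.PlanningError and nothing moves.
- job.close_job(): hands the job in; it is judged then, once.
The state is a dict: "t": time; "q": joint angles; "qvel": joint speeds; "joint_efforts": joint torques, N m; "tool_pos": TCP position; "eef_rot": TCP orientation; "force": force on the tool from outside, world axes, zero at the start; "torque": the same for the moment, N m; "finger_gap": opening from 0.0 (shut) to 1.0 (fully open); "grip_force": force on a finger pad.
Only numpy, scipy, OpenCV 4.12 (cv2) and the standard library are available. Lean on these libraries where they do the work, as an engineer would, in place of code of your own. Each camera call takes 0.05 s, during which the arm holds its last target. There are 200 camera calls.

## Working session

There is one attempt and no reset: what is moved stays moved. The work goes in short steps, each a Python script; the robot and the scene stay as the last script left them, time stands still between calls to the robot, and variables do not carry over. Pictures are saved under pics/ and viewed, at most 14 in all, crops included, and the job is handed in when it is done.

```bash
mkdir -p pics
python3 - <<'E'
from station import cams,status
import cv2,pickle
d={}
for n in("scene","side","wrist"):
    c=cams.camera(n);d[n]=c;cv2.imwrite(f"pics/{n}0.png",c["frame"][:,:,::-1]);print(n,c["K"].tolist(),c["k1"],c["pose"].round(3).tolist())
pickle.dump(d,open("c0.pkl","wb"));o=status.get_obs();print(o["t"],o["eef_rot"],o["finger_gap"])
E
```

```text
scene [[593.3897472109508, 0.0, 328.65564012572], [0.0, 593.3897472109508, 240.47587110908967], [0.0, 0.0, 1.0]] -0.03043324443311754 [[0.305, 0.696, -0.65, 1.491], [0.952, -0.228, 0.202, -0.263], [-0.007, -0.68, -0.733, 1.039], [0.0, 0.0, 0.0, 1.0]]
side [[474.9994002404776, 0.0, 325.82424693697516], [0.0, 474.9994002404776, 241.31378115066505], [0.0, 0.0, 1.0]] 0.0419227542114878 [[-0.841, -0.283, 0.462, 0.235], [-0.541, 0.41, -0.734, 0.623], [0.019, -0.867, -0.498, 0.478], [0.0, 0.0, 0.0, 1.0]]
wrist [[388.6536514512871, 0.0, 319.0028158721174], [0.0, 388.6536514512871, 237.8614261906199], [0.0, 0.0, 1.0]] -0.0376773759872634 [[-1.0, 0.001, -0.003, 0.625], [0.0, 0.953, 0.302, -0.084], [0.003, 0.302, -0.953, 0.384], [0.0, 0.0, 0.0, 1.0]]
0.15 [ 2.22042159e+00 -2.22069472e+00 -1.76661432e-03] 0.9987142578411063
```

View pics/scene0.png

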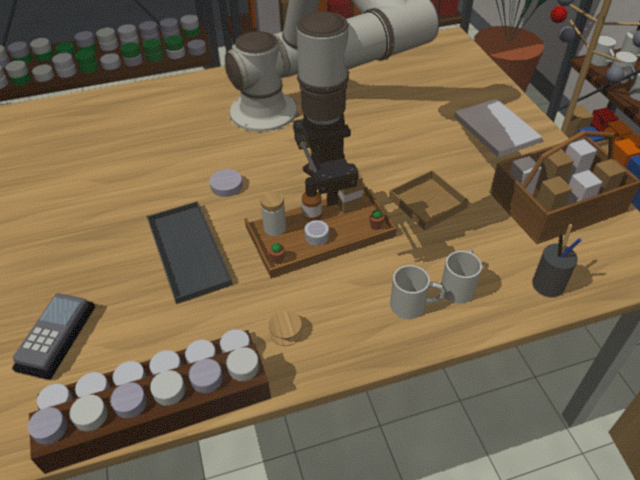

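View pics/side0.png

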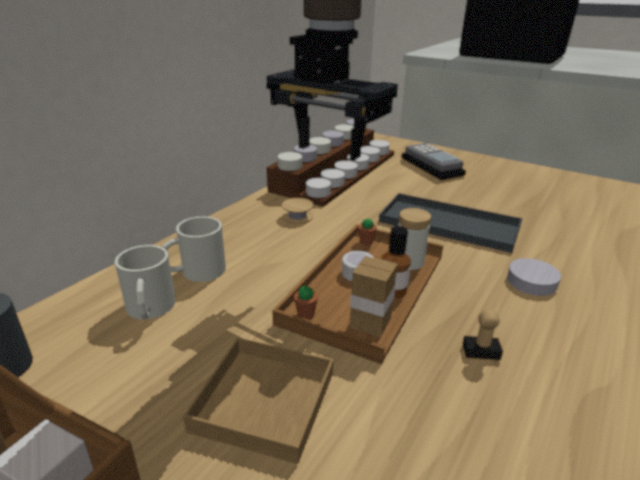

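View pics/wrist0.png

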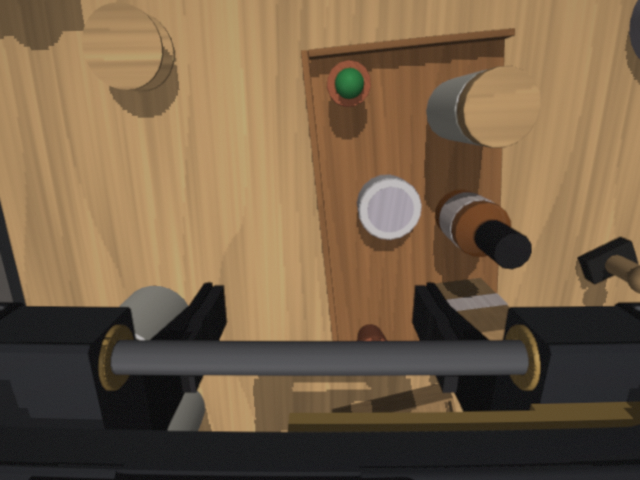

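Scene: tray at (188,250), gift box at (428,200). The row runs canister (-y), bottle, carton (+y), with the tin behind the bottle. The wrist picture shows the tin at (389,208), with the carton hidden by the gripper. I'll set up helpers and get rough poses.

```bash
cat > h.py <<'E'
import numpy as np,cv2,pickle
from scipy.spatial.transform import Rotation as R
def dist(c): return np.array([c["k1"],0,0,0,0.])
def unproj(c,uv,h):
    uv=np.array(uv,float).reshape(-1,1,2)
    s=cv2.undistortPoints(uv,c["K"],dist(c)).reshape(-1,2)
    d=np.c_[s,np.ones(len(s))]@c["pose"][:3,:3].T; o=c["pose"][:3,3]
    return o+d*((h-o[2])/d[:,2])[:,None]
def proj(c,P):
    Ti=np.linalg.inv(c["pose"]); 
    return cv2.projectPoints(np.array(P,float).reshape(-1,1,3),cv2.Rodrigues(Ti[:3,:3])[0],Ti[:3,3],c["K"],dist(c))[0].reshape(-1,2)
def rot(yaw): # tool down, closing line (tool y) at world angle yaw from world y axis
    return (R.from_euler('z',yaw)*R.from_rotvec([2.2214,-2.2214,0])*R.from_euler('z',0)).as_rotvec()
E
python3 - <<'E'
from h import *
d=pickle.load(open("c0.pkl","rb"))
s=d["scene"];w=d["wrist"]
print("tray",unproj(s,[(148,216),(194,203),(231,284),(180,300)],.02).round(3).tolist())
print("box",unproj(s,[(390,192),(430,172),(467,203),(428,228)],.028).round(3).tolist())
print("disp",unproj(w,[(304,52),(513,32)],.03).round(3).tolist())
print("tin",unproj(w,[(391,208)],.042).round(3).tolist(),"can",unproj(w,[(498,106)],.11).round(3).tolist(),"bot",unproj(w,[(511,250)],.127).round(3).tolist())
print(R.from_rotvec([2.2204,-2.2207,-.0018]).as_matrix().round(3))
E
```

```text
tray [[0.372, -0.378, 0.02], [0.361, -0.263, 0.02], [0.645, -0.226, 0.02], [0.655, -0.339, 0.02]]
box [[0.485, 0.213, 0.028], [0.445, 0.34, 0.028], [0.581, 0.379, 0.028], [0.63, 0.252, 0.028]]
disp [[0.636, -0.134, 0.03], [0.462, -0.151, 0.03]]
tin [[0.559, -0.003, 0.042]] can [[0.503, -0.09, 0.11]] bot [[0.488, 0.007, 0.127]]
[[-0.    -1.    -0.002]
 [-1.     0.    -0.   ]
 [ 0.     0.002 -1.   ]]
```

Run:
```python
from h import *
from station import ctrl,cams,status
d={}
for n,p in(("disp",(.55,.08,.33)),("box",(.53,.34,.33)),("tray",(.51,-.25,.33))):
    ctrl.move_to(p,rot(0));ctrl.pause(.2);c=cams.camera("wrist");d[n]=c
    cv2.imwrite(f"pics/w_{n}.png",c["frame"][:,:,::-1])
pickle.dump(d,open("c1.pkl","wb"));print(status.get_obs()["t"],status.get_obs()["q"])
```

```text
4.6917 [-1.69593423e-01  2.31926575e-01  5.56492046e-02  4.16460962e-05
 -1.39462932e+00  1.70513454e-01]
```

View pics/w_disp.png

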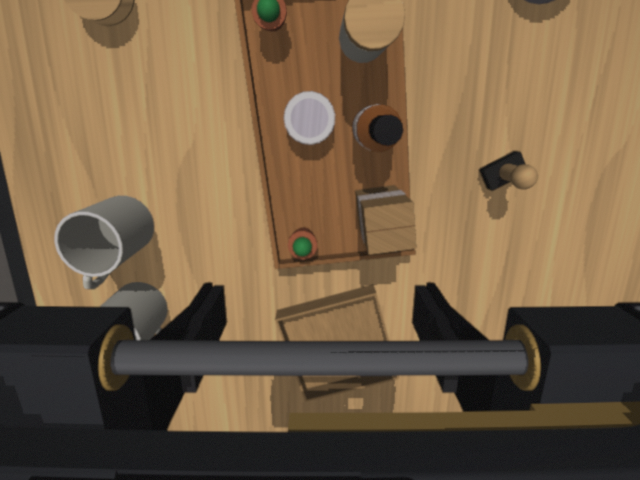

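View pics/w_box.png

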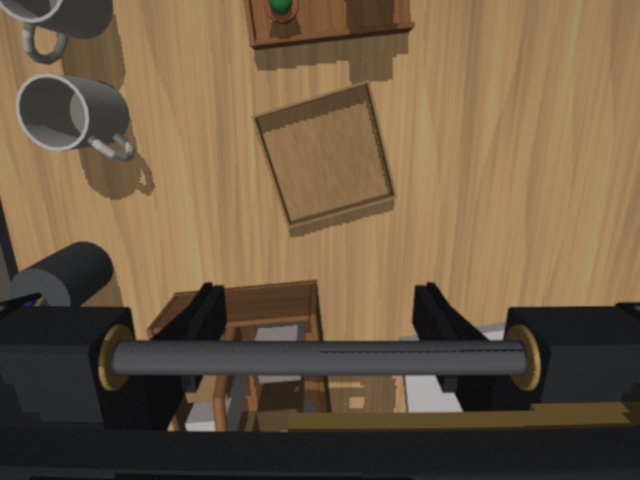

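View pics/w_tray.png

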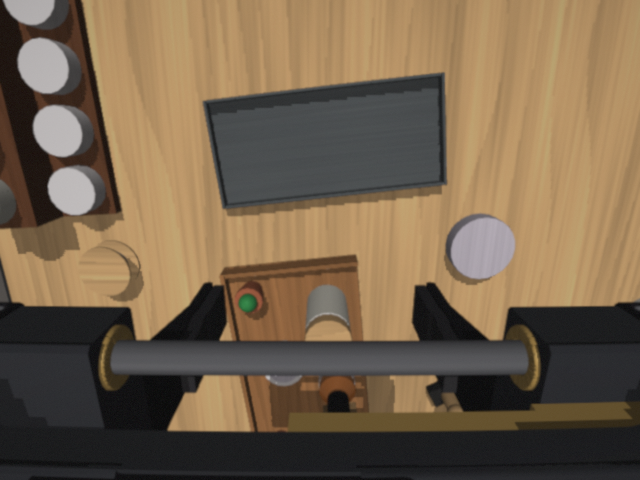

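Disp view: tin top at (309,118), canister lid at (374,17), cap at (386,130), carton top with corners (362,202), (411,197), (415,247) and (367,253). The box rim corners are (255,118), (367,85), (393,194) and (290,222). The tray rim corners are (206,102), (443,74), (445,183) and (227,208). Next I'll check these against the known sizes.

Run:
```python
from h import *
d=pickle.load(open("c1.pkl","rb"));d0=pickle.load(open("c0.pkl","rb"))
def quad(c,uv,h):
    P=unproj(c,uv,h)[:,:2]; e=P-np.roll(P,-1,0)
    print("centre",P.mean(0).round(4),"sides",np.linalg.norm(e,axis=1).round(3),"yaw",np.arctan2(-e[0,1],-e[0,0]).round(3),np.arctan2(e[2,1],e[2,0]).round(3))
quad(d["disp"],[(362,202),(411,197),(415,247),(367,253)],.112)
quad(d["box"],[(255,118),(367,85),(393,194),(290,222)],.028)
quad(d["tray"],[(206,102),(443,74),(445,183),(227,208)],.02)
print("tin",unproj(d["disp"],[(309,118)],.042)[0].round(4),"can",unproj(d["disp"],[(374,17)],.11)[0].round(4),"cap",unproj(d["disp"],[(386,130)],.127)[0].round(4))
print("wrist0 tin",unproj(d0["wrist"],[(391,208)],.042)[0].round(4),"can",unproj(d0["wrist"],[(499,106)],.11)[0].round(4),"cap",unproj(d0["wrist"],[(513,249)],.127)[0].round(4))
# overlay check
T={"tin":((.559,-.002),.028,.012,.042)}
for n,c in d.items(): pass
print("display corners(z.03):",unproj(d["disp"],[(281,265),(414,257)],.03).round(4)[:,:2].tolist(),unproj(d0["wrist"],[(304,52),(513,32)],.03).round(4)[:,:2].tolist())
c=d["box"]; print("box lower bottom edge",unproj(c,[(290,235),(393,205)],0).round(4)[:,:2].tolist())
```

```text
centre [0.4783 0.1019] sides [0.049 0.053 0.05  0.054] yaw -3.039 -3.014
centre [0.5215 0.3022] sides [0.132 0.129 0.131 0.129] yaw -2.871 -2.871
centre [ 0.4973 -0.3007] sides [0.273 0.125 0.271 0.127] yaw -3.029 -3.025
tin [ 0.5594 -0.0019  0.042 ] can [ 0.5001 -0.088   0.11  ] cap [0.4882 0.0081 0.127 ]
wrist0 tin [ 0.5588 -0.0034  0.042 ] can [ 0.5022 -0.0901  0.11  ] cap [0.4868 0.0063 0.127 ]
display corners(z.03): [[0.5968, 0.1768], [0.4283, 0.1667]] [[0.6362, -0.1344], [0.4619, -0.1513]]
box lower bottom edge [[0.5688, 0.4072], [0.4342, 0.3668]]
```

Run:
```python
from h import *
d=pickle.load(open("c1.pkl","rb"))
a=d["box"]["frame"][75:245,240:410];b=d["tray"]["frame"][65:220,195:460]
A=cv2.resize(a,None,fx=3,fy=3,interpolation=2);B=cv2.resize(b,None,fx=2,fy=2)
o=np.zeros((510,800,3),np.uint8)
o[:,:510]=A; B2=cv2.rotate(B,cv2.ROTATE_90_CLOCKWISE)[:510,:290];o[:B2.shape[0],510:510+B2.shape[1]]=B2
cv2.imwrite("pics/zoom.png",o[:,:,::-1])
```

```text
(no output)
```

View pics/zoom.png

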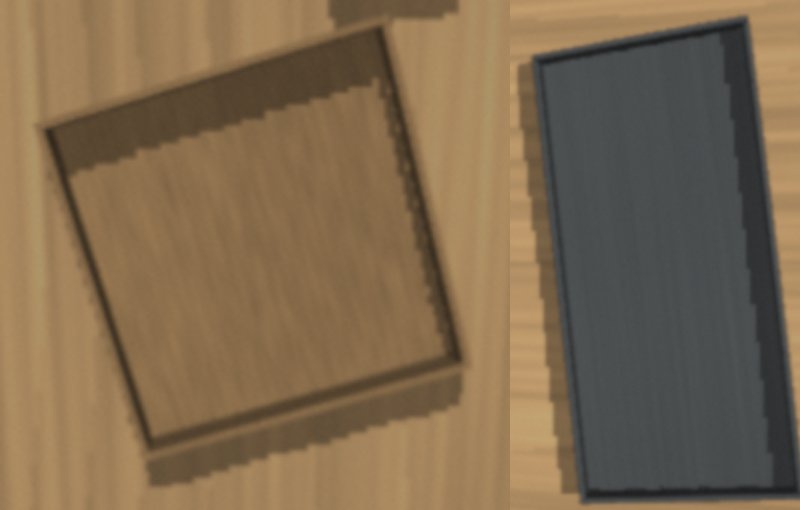

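The box's lower strip is a shadow on the table, so the box centre at (0.521,0.303) holds. Next I'll move the canister into the tray.

```bash
cat >> h.py <<'E'
from station import ctrl,hand,status,cams,job
DY=.12; TY=.114; TRAY=np.array([.4973,-.3007]); ZS=.215
def slot(u): return TRAY+u*np.array([np.cos(TY),np.sin(TY)])
A90=np.pi/2
# name: display xy, grasp TCP z on board, tray slot xy
IT={"canister":((.501,-.089),.072,slot(.085)),"bottle":((.4875,.0072),.092,slot(0)),"carton":((.4783,.1015),.072,slot(-.085))}
def go(xy,z,r,v=.25): ctrl.movel([xy[0],xy[1],z],r,vel=v)
def pick(xy,z,yaw,zs=ZS,op=1.0,f=20):
    r=rot(yaw); hand.move_gripper(op)
    ctrl.move_to([xy[0],xy[1],zs],r); go(xy,z,r,.2)
    hand.move_gripper(0.,f); o=status.get_obs(); print("grip gap mm",round(o["finger_gap"]*87,1),"F",round(o["grip_force"],1))
    go(xy,zs,r,.2)
def place(xy,z,yaw,zs=ZS,op=1.0):
    r=rot(yaw); go(xy,zs,r,.25); go(xy,z+.006,r,.2)
    hit=ctrl.movel([xy[0],xy[1],z-.004],r,vel=.02,stop_force=3)
    zz=status.get_obs()["tool_pos"][2]; print("touch",hit,"z",round(zz,4),"nominal",round(z,4))
    hand.move_gripper(op); go(xy,zs,r,.2)
    o=status.get_obs(); print("t",round(o["t"],1)); return zz
def snap(n,f):
    c=cams.camera(n); cv2.imwrite(f"pics/{f}.png",c["frame"][:,:,::-1]); return c
E
python3 - <<'E'
from h import *
for yaw in (DY,DY+A90,DY-A90): print(ctrl.ik([.5,-.09,.2],rot(yaw)).round(2))
for s in(-.085,0,.085):
  for y in(TY+A90,TY-A90):
    q=ctrl.ik([*slot(s),.07],rot(y)); print(s,y,None if q is None else q.round(2))
for y in (.271+A90,.271-A90): print(ctrl.ik([.521,.303,.01],rot(y)))
xy,z,s=IT["canister"]
pick(xy,z,DY); ctrl.move_to([.5,-.18,ZS+.01],rot(DY+A90 if False else DY))
E
```

```text
[ 0.14  0.2  -0.31  0.   -1.06 -0.02]
[ 0.14  0.2  -0.31  0.   -1.06  1.55]
[ 0.14  0.2  -0.31 -0.   -1.06 -1.59]
-0.085 1.6847963267948967 [-0.33  0.37 -0.45  0.   -0.74  2.01]
-0.085 -1.4567963267948965 [-0.33  0.37 -0.45 -0.   -0.74 -1.13]
0 1.6847963267948967 [-0.27  0.46 -0.29  0.   -0.81  1.95]
0 -1.4567963267948965 [-0.27  0.46 -0.29 -0.   -0.81 -1.19]
0.085 1.6847963267948967 [-0.22  0.56 -0.11  0.   -0.9   1.9 ]
0.085 -1.4567963267948965 [-0.22  0.56 -0.11 -0.   -0.9  -1.24]
[ 7.95138880e-01  5.71407051e-01 -2.87320366e-01  8.67108694e-05
 -7.12053764e-01  1.04659181e+00]
[ 7.95079125e-01  5.71429768e-01 -2.87206772e-01 -8.66973125e-05
 -7.12174941e-01 -2.09480983e+00]
grip gap mm 53.7 F 20.3
```

```bash
sed -i 's/r=rot(yaw); go(xy,zs,r,.25); go(xy,z+.006,r,.2)/r=rot(yaw); ctrl.move_to([xy[0],xy[1],zs],r); go(xy,z+.006,r,.2)/' h.py
python3 - <<'E'
from h import *
xy,z,s=IT["canister"]; place(s,z-.008,TY-A90)
for n in("bottle","carton"):
    xy,z,s=IT[n]; pick(xy,z,DY); place(s,z-.008,TY-A90)
ctrl.move_to([.53,.1,.33],rot(0)); ctrl.pause(.2)
c=snap("wrist","disp2"); snap("scene","scene2"); pickle.dump(c,open("c2.pkl","wb"))
E
```

```text
touch True z 0.064 nominal 0.064
t 12.9
grip gap mm 27.4 F 20.0
touch True z 0.0838 nominal 0.084
t 21.2
grip gap mm 49.8 F 19.9
touch True z 0.0638 nominal 0.064
t 30.0
```

View pics/scene2.png

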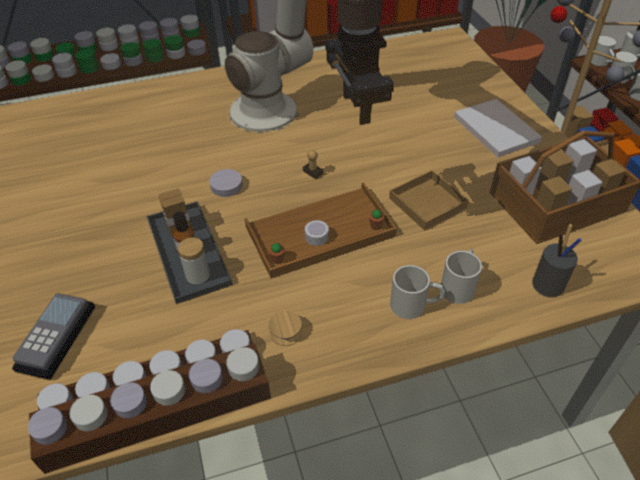

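View pics/disp2.png

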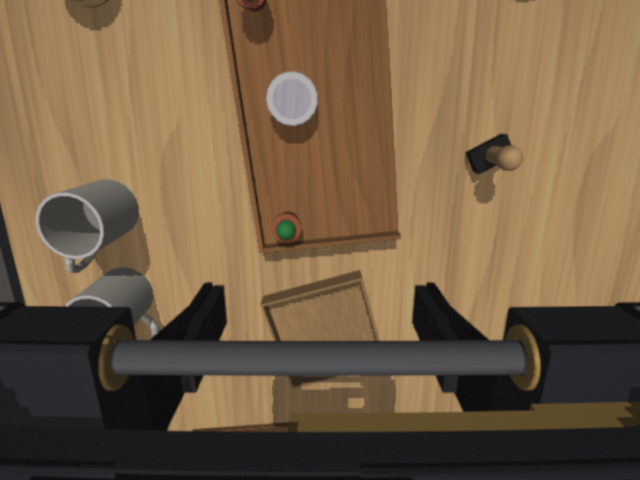

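All three stand in the tray and the tin has not moved (292,98). Now the tin.

Run:
```python
from h import *
c=pickle.load(open("c2.pkl","rb")); t=unproj(c,[(292,98)],.042)[0]; print(t)
xy=((t[0]+.5592)/2,(t[1]-.0025)/2)
pick(xy,.018,DY-A90,zs=.16,op=.95,f=15)
place((.5212,.303),.009,.271-A90,zs=.16,op=.85)
ctrl.move_to([.53,.36,.33],rot(0)); ctrl.pause(.2)
c=snap("wrist","box2"); pickle.dump(c,open("c3.pkl","wb"))
f=c["frame"][60:260,220:440]; cv2.imwrite("pics/box2z.png",cv2.resize(f,None,fx=2.5,fy=2.5)[:,:,::-1])
```

```text
[ 0.55878536 -0.00265126  0.042     ]
grip gap mm 55.7 F 15.0
touch True z 0.0091 nominal 0.009
t 39.8
```

View pics/box2z.png

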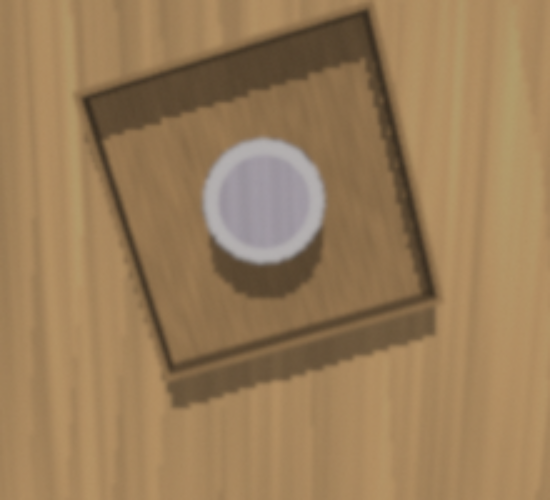

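The tin lies flat about 2 mm from the box centre (tin (264,201), box (264,196) in the crop). Now I'll return the three items.

Run:
```python
from h import *
for n in("carton","bottle","canister"):
    xy,z,s=IT[n]; pick(s,z-.008,TY-A90); place(xy,z,DY)
ctrl.move_to([.55,.08,.33],rot(0)); ctrl.pause(.3)
snap("wrist","end")
```

```text
grip gap mm 49.8 F 20.0
touch True z 0.072 nominal 0.072
t 51.3
grip gap mm 27.7 F 20.0
touch True z 0.0918 nominal 0.092
t 59.9
grip gap mm 53.3 F 20.0
touch True z 0.0719 nominal 0.072
t 67.8
```

View pics/end.png

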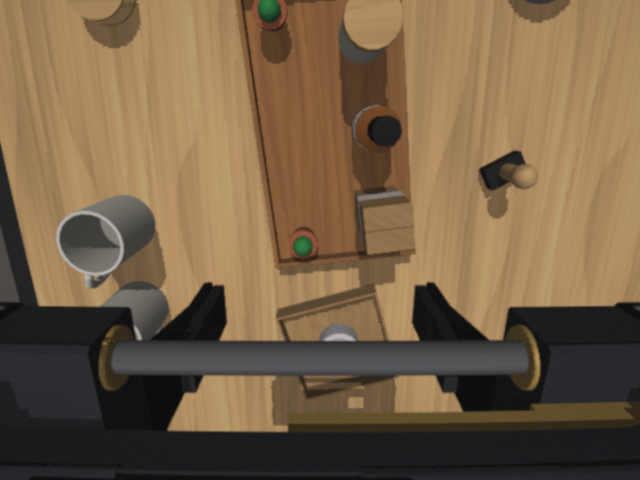

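The picture from the same viewpoint as at the start shows canister (373,17), cap (384,131) and carton (388,225) within about 2 px of where they began. The pots and mugs are unmoved.

```bash
python3 -c "
from station import job
print(job.close_job())"
```

```text
the job is handed in; nothing more can be done
None
```

The job is handed in, with no verdict shown: the tin lies flat about 2 mm from the gift box's centre, bottle, carton and canister stand within about 2–3 mm of their starting spots by camera, and it took about 70 s of the 134 s allowed.

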